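# Clamp a valve block in the test press with its T-handle screw

## Task

Slide the valve block fully home against the red end stop of the blue test clamp, then wind the clamp's T-handle clockwise, however many half turns it takes, until the pad holds the block snugly: one and a half to two times as hard to turn as the free running screw, but not forced. Let go with the block still home and clamped, and leave the other things on the bench alone.

Things in the scene. Friction and masses are not known exactly. Their poses are not given: they have to be found in the camera images.
- clamp: Blue clamp, fixed to the bench; place and yaw differ. Origin on the bench, on the vertical screw axis; +x along the guide channel to the red end stop, +z up. Base plate x -90 to +80 mm, 150 mm wide, top 15 mm up. Two steel rails (x -70 to +60 mm, 52 mm apart, tops 35 mm up) guide the block.
- stop_face (a point): Centre of the red end stop's face, at x +60, z 32 mm in the clamp's frame; the stop is 76 mm wide, 14 mm thick, top 49 mm above the bench.
- portal_top (a point): Centre of the top of the blue portal that carries the screw, 131 mm above the bench, on the screw axis; portal 40 mm along the channel, 132 mm across, underside 106 mm above the bench.
- spindle: Vertical screw, 16 mm diameter; rises and sinks, keeps its yaw, carries T-handle and pad. Origin on the axis at the T-bar's height: 197 to 200 mm above the bench at first, 180 to 188 mm when clamped. Clockwise from above lowers it 15 mm a turn. Its 26 mm rubber pad is set by hand: its face is anywhere 121 to 128 mm below this origin, so 1.15 to 2.35 half turns pass before it touches.
- thandle: T-bar on the screw: steel, 12 mm diameter, 130 mm long, red ends; origin mid-bar on the axis, x along bar, z up; hub 26 mm diameter, to 12 mm above bar centre. Stays where left. Running takes 0.4 N m (8 N at 50 mm; a hand stopped on it feels about half). Once the pad presses, it climbs some 0.7 N m per rad. Right: 0.12 to 0.65 N m above running (aim 0.3: 6 N more at 50 mm); more ruins the block.
- bar_end (a point): One of the T-bar's two ends (they are alike), on the bar's centre line, 65 mm from the screw axis along the T-bar's +x.
- block: Aluminium valve block in the channel, 120 mm along x, 48 wide, 40 high, 0.65 to 1 kg, with a brass landing disc (36 mm diameter, 6 high) on top under the pad. Origin at the centre of the underside, under the disc; starts 15 to 32 mm short of home. Home: far end touches the red stop, origin on the screw axis, 15 mm above the bench.
- stub_end (a point): Centre of the end face of the block's brass pipe stub (28 mm diameter, 70 mm long), which stands out of its robot-side (-x) end: 130 mm from the block's origin, 35 mm above the bench.
- gauge: Loose pressure gauge lying on its back beside the clamp, 64 mm diameter, 28 mm high; origin under its centre. Leave alone.
- spanner: Loose steel spanner lying on the bench beside the clamp, 150 mm long; origin under its middle. Leave alone.
- tap: Loose red plastic tap knob standing on the bench, 36 mm diameter, 60 mm high; origin under its centre. Leave alone.
There are look-alikes about, which are no part of the job. Of the things shaped like the block, the aluminium one is meant.

How it is judged:
By the outcome, as a careful person would: the job done as asked, in the order asked, and still so for the second after the job is handed in, with the robot touching nothing.
It also fails if it takes over 70 s, if anything falls off the work surface, if the arm or the gripper's body presses on something with over 40 N, if the wrist force passes 120 N, or if a joint passes its speed limit or range.

## Robot

A 6-joint arm with a two-finger parallel gripper is mounted at the origin on the work surface. World frame = base frame: x ahead of the robot, y to its left, z up, the work surface at z = 0. Lengths are in m, angles in rad, forces in N, time in s.
With the tool pointing down it reaches from about 0.325 to 0.9 m from the base axis. Payload 6.1 kg.
Tool frame: the origin (TCP) lies at the very end of the fingers, on their centre line; the grasp point (between the pads) lies bot.hold_point_z behind it (bot.hold_point_z is the distance from the TCP to the grasp point, in m); z points along the fingers, y is the line along which they close (so a half turn about z gives the same grasp; the last joint's range is limited). The gripper opens to 87 mm and grips with 3 to 60 N. Pads are 19 mm wide; open, the fingers measure 117 mm over their backs; the gripper's body (75 mm by 190 mm) begins 51 mm behind the grasp point.
Start: joints at [1.055, 0.22, 1.526, -0, 1.395, -0.126], TCP at [0.237, 0.578, 0.223] pointing down, gripper open.
Joint ranges: [-2.98, 2.98], [-0.91, 2.08], [0.09, 2.57], [-1.24, 4.39], [0.2, 2.65], [-2.68, 2.68]. Speed limits (rad/s): [2.57, 2.57, 3.01, 3.14, 3.14, 3.14].

## Interface

Orientations are given as a unit quaternion [x, y, z, w].
In Python, from bench import get_state, eyes, bot gives the robot as it stands. The module is installed in compiled form; this text tells all that it offers.
- The arm moves only by the shell command python3 -m jog 'ROWS'. ROWS is JSON, one flat list of numbers, 5 for each row, row after row: the shift along the world's x, y, z in mm, then the turn about the world's z in degrees, then the finger opening in mm, from 0 to 87. A call has 1 to 20 rows; each row shifts and turns the commanded pose from where the row before left it; what a row does not reach is not made up. A row lasts 1/8 s, in which the tool goes at most 62.5 mm and 10.7 degrees, less where a joint would pass 70% of its speed; a pose out of reach is approached as far as the arm can. A call with a gripper value outside its range is refused whole. The fingers move at their own pace and stop on an object; the grip force is fixed at half the most. Time passes only in rows, so rows that do not move let the fingers close. It gives the time, the measured TCP pose, the force, the opening and the grip force at its end, in the units of the state.
- get_state(): the state, without advancing time (a new reading comes with each control period).
- eyes.capture(name): name is "scene" or "top" or "wrist"; returns a dict with "img" (480x640x3 uint8, red, green, blue), "fx", "fy", "cx", "cy" (pixels), "k1" (the pictures are not rectified: a ray, as slopes to the right and down, at radius r is drawn at 1 + k1 r^2 times it, then the intrinsics apply), "cam_to_world" (4x4, takes a point from camera to world coordinates). Camera axes: x right, y down, z forward; pixel columns grow to the right and rows downward; lengths in m; the calibration is good to about 2 mm. A picture is of the moment at which its call begins. There is no depth.
- bot.hand_in(): hands the job in; it is judged then, once.
The state is a dict: "time": time; "q": joint angles; "joint_vel": joint speeds; "effort": joint torques, N m; "ee_pos": TCP position; "tcp_rot": TCP orientation; "wrist_force": force on the tool from outside, world axes, zero at the start; "wrist_torque": the same for the moment, N m; "finger_gap": finger opening in m; "gripper_force": force on a finger pad.
Only numpy, scipy, OpenCV 4.12 (cv2) and the standard library are available. Lean on these libraries where they do the work, as an engineer would, in place of code of your own. Each camera call takes 0.05 s, during which the arm holds its last target. There are 200 camera calls.

## Working session

There is one attempt and no reset: what is moved stays moved. The work goes in short steps, Python scripts to look and compute and a shell command to move; the robot and the scene stay as the last step left them, time stands still between calls to the robot, and variables do not carry over. Pictures are saved under pics/ and viewed, at most 10 in all, crops included, and the job is handed in when it is done.

```bash
mkdir -p pics
cat > h.py <<'E'
import numpy as np, cv2
from bench import get_state, eyes, bot
def ray(c,u,v):
    K=np.array([[c["fx"],0,c["cx"]],[0,c["fy"],c["cy"]],[0,0,1.]])
    p=cv2.undistortPoints(np.array([[[u,v]]],float),K,np.array([c["k1"],0,0,0.]))[0,0]
    T=np.array(c["cam_to_world"]); return T[:3,3],T[:3,:3]@np.array([p[0],p[1],1.])
def onz(c,u,v,z):
    o,d=ray(c,u,v); return o+d*(z-o[2])/d[2]
def proj(c,P):
    T=np.linalg.inv(np.array(c["cam_to_world"])); p=T[:3,:3]@np.array(P)+T[:3,3]; x,y=p[:2]/p[2]; s=1+c["k1"]*(x*x+y*y)
    return c["fx"]*x*s+c["cx"],c["fy"]*y*s+c["cy"]
def save(c,n): cv2.imwrite(f"pics/{n}.png",c["img"][:,:,::-1])
E
python3 - <<'E'
from h import *
for n in ("scene","top"):
    c=eyes.capture(n); save(c,n+"0"); print(n,np.round(np.array(c["cam_to_world"]),3).tolist(),c["fx"],c["k1"])
print(bot.hold_point_z)
print(get_state()["ee_pos"],get_state()["tcp_rot"])
E
```

```text
scene [[0.411, 0.631, -0.658, 1.1], [0.912, -0.273, 0.307, -0.242], [0.015, -0.726, -0.688, 0.733], [0.0, 0.0, 0.0, 1.0]] 553.072752672921 -0.1689046187819242
top [[0.008, -0.988, 0.156, 0.394], [-1.0, -0.01, -0.014, 0.033], [0.015, -0.156, -0.988, 1.088], [0.0, 0.0, 0.0, 1.0]] 476.76166975817944 -0.10196831503426665
0.0187
[0.23723452 0.57761656 0.22152046] [ 1.93659048e-01  9.81068486e-01 -8.53524547e-04 -2.66555867e-04]
```

View pics/scene0.png

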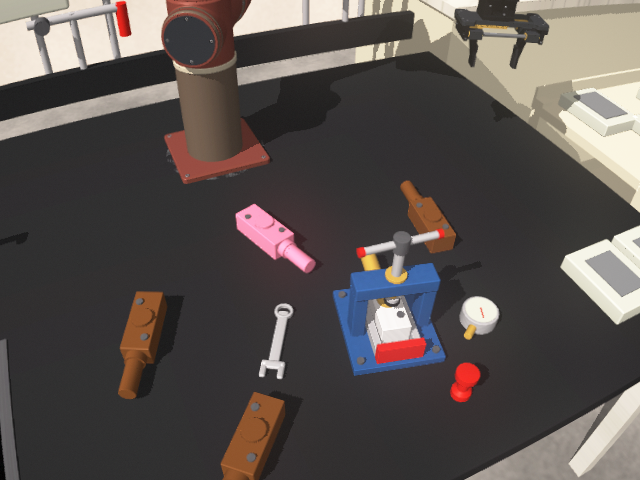

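View pics/top0.png

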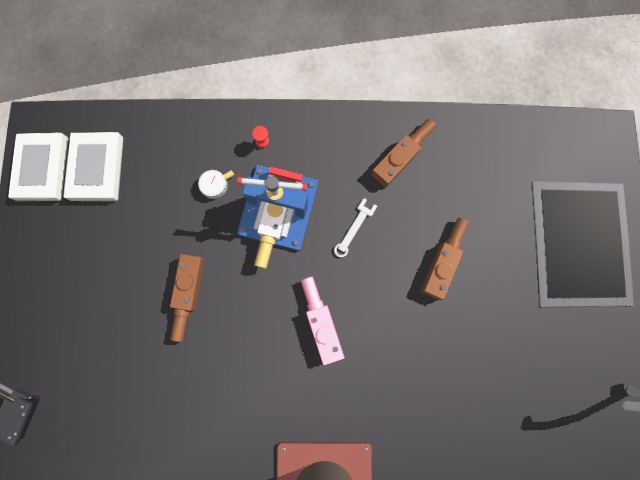

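The scene shows the clamp at (390,310), with bar ends at (361,252) and (441,234). In the top view the bar ends are at (239,181) and (304,187), the stop is at (285,175), and the stub end is at (262,262). Next I'll measure by colour.

```bash
cat > m.py <<'E'
from h import *
for n,(u0,v0,u1,v1) in (("top",(225,150,325,275)),("scene",(325,220,460,375))):
    c=eyes.capture(n); im=c["img"].astype(int)
    hsv=cv2.cvtColor(c["img"],cv2.COLOR_RGB2HSV)
    H,S,V=[hsv[:,:,i].astype(int) for i in range(3)]
    M={"red":((H<8)|(H>172))&(S>150)&(V>90),"blue":(H>100)&(H<130)&(S>120)&(V>50),"brass":(H>14)&(H<32)&(S>100)&(V>80)}
    for k,m in M.items():
        z=np.zeros(m.shape,np.uint8); z[v0:v1,u0:u1]=m[v0:v1,u0:u1]
        N,L,st,ce=cv2.connectedComponentsWithStats(z)
        for i in range(1,N):
            if st[i,4]<12: continue
            r=cv2.minAreaRect(np.argwhere(L==i)[:,::-1].astype(np.float32))
            print(n,k,st[i,4],ce[i].round(1),"box",cv2.boxPoints(r).round(0).tolist())
            for zz in (.1985,.049,.035,.015): print("   z",zz,onz(c,*ce[i],zz)[:2].round(4))
E
python3 m.py
python3 - <<'E'
import cv2
a=cv2.imread("pics/top0.png")[150:275,220:325]; b=cv2.imread("pics/scene0.png")[225:375,325:455]
a=cv2.resize(a,None,fx=4,fy=4,interpolation=cv2.INTER_CUBIC)[:500,:400];b=cv2.resize(b,(390,450),interpolation=cv2.INTER_CUBIC)
import numpy as np
o=np.zeros((500,800,3),np.uint8);o[:a.shape[0],:a.shape[1]]=a[:,:400];o[:450,405:795]=b;cv2.imwrite("pics/zoom.png",o)
E
```

```text
top red 271 [285.1 174.4] box [[268.0, 175.0], [270.0, 166.0], [302.0, 174.0], [300.0, 183.0]]
   z 0.1985 [0.6487 0.0828]
   z 0.049 [0.6915 0.0911]
   z 0.035 [0.6955 0.0919]
   z 0.015 [0.7012 0.093 ]
top red 23 [239.2 179.8] box [[238.0, 177.0], [241.0, 177.0], [241.0, 183.0], [238.0, 183.0]]
   z 0.1985 [0.6371 0.1712]
   z 0.049 [0.6779 0.1944]
   z 0.035 [0.6818 0.1966]
   z 0.015 [0.6872 0.1997]
top red 19 [304.1 186.4] box [[303.0, 184.0], [306.0, 184.0], [306.0, 189.0], [303.0, 189.0]]
   z 0.1985 [0.6252 0.0459]
   z 0.049 [0.6641 0.0481]
   z 0.035 [0.6677 0.0483]
   z 0.015 [0.6729 0.0486]
top blue 151 [260.  172.8] box [[247.0, 177.0], [250.0, 163.0], [269.0, 168.0], [265.0, 182.0]]
   z 0.1985 [0.6513 0.1315]
   z 0.049 [0.6946 0.148 ]
   z 0.035 [0.6986 0.1495]
   z 0.015 [0.7044 0.1518]
top blue 2269 [279.7 211. ] box [[232.0, 233.0], [249.0, 163.0], [318.0, 180.0], [300.0, 250.0]]
   z 0.1985 [0.5764 0.0918]
   z 0.049 [0.6071 0.1016]
   z 0.035 [0.6099 0.1025]
   z 0.015 [0.614  0.1038]
top brass 53 [228.6 174.5] box [[223.0, 174.0], [231.0, 170.0], [234.0, 175.0],
[... 1694 characters left out ...]
z 0.049 [0.6342 0.1024]
   z 0.035 [0.6247 0.1094]
   z 0.015 [0.6111 0.1195]
scene brass 248 [370.1 262.3] box [[360.0, 257.0], [375.0, 252.0], [380.0, 268.0], [365.0, 273.0]]
   z 0.1985 [0.6476 0.0514]
   z 0.049 [0.5212 0.1335]
   z 0.035 [0.5093 0.1411]
   z 0.015 [0.4924 0.1521]
scene brass 211 [395.2 276. ] box [[383.0, 280.0], [387.0, 265.0], [408.0, 270.0], [404.0, 286.0]]
   z 0.1985 [0.6839 0.07  ]
   z 0.049 [0.5677 0.1573]
   z 0.035 [0.5568 0.1654]
   z 0.015 [0.5412 0.1771]
scene brass 56 [382.1 302.5] box [[376.0, 300.0], [381.0, 296.0], [389.0, 306.0], [384.0, 310.0]]
   z 0.1985 [0.7177 0.0311]
   z 0.049 [0.6109 0.1075]
   z 0.035 [0.6009 0.1147]
   z 0.015 [0.5866 0.1249]
```

View pics/zoom.png

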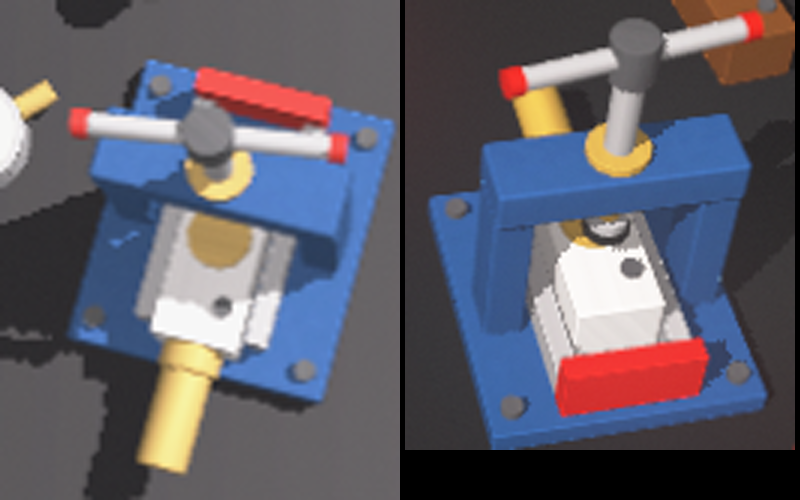

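The two views agree on these positions:
- **Screw axis:** about (0.630, 0.110).
- **Clamp yaw:** about -14°.
- **Bar yaw:** about 84.5°.
- **Stub end:** about (0.484, 0.145), so the block is about 18 mm short of home.

I'll close the fingers and move to a point behind the stub.

```bash
python3 -m jog '[17.5,-35.4,0,0.7,0, 17.5,-35.4,0,0.7,0, 17.5,-35.4,0,0.7,0, 17.5,-35.4,0,0.7,0, 17.5,-35.4,0,0.7,0, 17.5,-35.4,0,0.7,0, 17.5,-35.4,0,0.7,0, 17.5,-35.4,0,0.7,0, 17.5,-35.4,-10,0.7,0, 17.5,-35.4,-20,0.7,0, 17.5,-35.4,-20,0.7,0, 17.5,-35.4,-20,0.7,0, 0,0,0,0,0, 0,0,0,0,0]'
python3 - <<'E'
from h import *
for n in ("wrist",): c=eyes.capture(n); save(c,n+"1")
s=get_state(); print(s["q"],s["wrist_force"],s["wrist_torque"])
for P in ([.484,.145,.035],[.6945,.0937,.049],[.63,.11,.1985]): print(proj(c,P))
E
```

```text
time: 1.95
ee_pos: [0.4474, 0.1536, 0.1528]
tcp_rot: [0.122, 0.993, 0.0, -0.0]
wrist_force: [0.6, 0.7, 1.0]
finger_gap: 0.0003
gripper_force: 0.0
[ 1.64319760e-01 -8.61701625e-02  1.98370076e+00  4.49446394e-04
  1.24335414e+00 -1.16369419e+00] [-0.1184315   0.28588136 -0.53401465] [0.05900695 0.01163501 0.00911955]
(np.float64(321.65389534070835), np.float64(279.23485413467154))
(np.float64(322.6792470050964), np.float64(499.1603980271181))
(np.float64(324.3897324062984), np.float64(648.1524253426641))
```

View pics/wrist1.png

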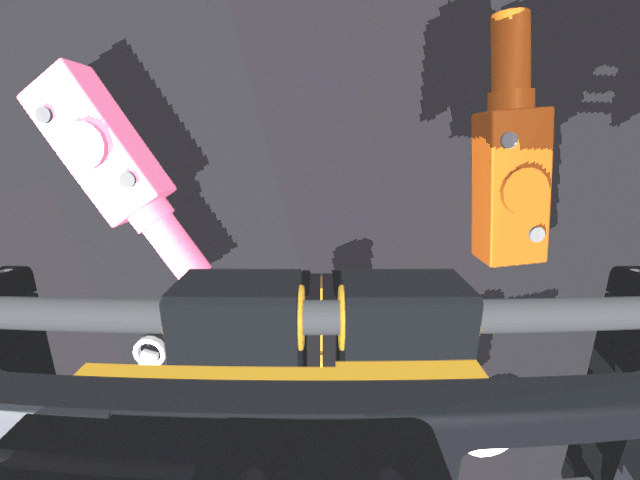

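The wrist view shows the fingers hiding the stub, with the pink block at (110,140) and the brown one at (515,180), both clear of the descent. I'll lower and start pushing along clamp +x (0.970, -0.242).

```bash
python3 -m jog '[0,0,-22,0,0, 0,0,-22,0,0, 0,0,-22,0,0, 0,0,-22,0,0, 0,0,-22,0,0, 0,0,-20,0,0, 0,0,0,0,0, 4.85,-1.2,0,0,0, 4.85,-1.2,0,0,0, 4.85,-1.2,0,0,0, 4.85,-1.2,0,0,0]'
python3 -m jog '[2.9,-0.7,0,0,0, 2.9,-0.7,0,0,0, 2.9,-0.7,0,0,0]'
```

```text
time: 3.38
ee_pos: [0.4676, 0.1484, 0.0229]
tcp_rot: [0.121, 0.993, 0.0, 0.0]
wrist_force: [-0.4, -0.5, -0.9]
finger_gap: 0.0007
gripper_force: 0.0
time: 3.75
ee_pos: [0.4753, 0.1464, 0.0224]
tcp_rot: [0.121, 0.993, -0.0, -0.001]
wrist_force: [-7.6, 2.4, 5.3]
finger_gap: 0.0003
gripper_force: 4.1
```

```bash
python3 -m jog '[2.9,-0.7,0,0,0, 2.9,-0.7,0,0,0, 2.9,-0.7,0,0,0]'
python3 -m jog '[1.9,-0.5,0,0,0, 1.9,-0.5,0,0,0]'
python3 -m jog '[1.9,-0.5,0,0,0]'
python3 -m jog '[1.9,-0.5,0,0,0]'
```

```text
time: 4.12
ee_pos: [0.4819, 0.1447, 0.022]
tcp_rot: [0.121, 0.993, -0.0, -0.003]
wrist_force: [-8.2, 0.9, 6.0]
finger_gap: 0.0006
gripper_force: 4.0
time: 4.38
ee_pos: [0.4857, 0.1437, 0.022]
tcp_rot: [0.121, 0.993, -0.0, -0.003]
wrist_force: [-7.7, 1.5, 5.7]
finger_gap: 0.0001
gripper_force: 4.0
time: 4.5
ee_pos: [0.4876, 0.1432, 0.0219]
tcp_rot: [0.121, 0.993, -0.0, -0.003]
wrist_force: [-7.6, 2.0, 4.9]
finger_gap: 0.0004
gripper_force: 4.0
time: 4.62
ee_pos: [0.4895, 0.1427, 0.022]
tcp_rot: [0.121, 0.993, -0.0, -0.003]
wrist_force: [-9.0, 1.9, 5.1]
finger_gap: 0.0006
gripper_force: 4.0
```

```bash
python3 -m jog '[1.9,-0.5,0,0,0]'|grep force
python3 -m jog '[1.5,-0.4,0,0,0]'|grep -E "wrist|ee"
python3 -m jog '[1,-0.25,0,0,0]'|grep -E "wrist|ee"
python3 -m jog '[1,-0.25,0,0,0]'|grep -E "wrist|ee"
```

```text
wrist_force: [-6.9, 1.8, 5.5]
gripper_force: 3.9
ee_pos: [0.493, 0.1418, 0.022]
wrist_force: [-7.3, 1.4, 6.2]
ee_pos: [0.4939, 0.1416, 0.022]
wrist_force: [-8.0, 1.7, 4.9]
ee_pos: [0.4941, 0.1415, 0.0219]
wrist_force: [-12.5, 3.5, 9.8]
```

Force is rising and motion has stopped at the expected home position. I'll press a little more to confirm.

```bash
python3 -m jog '[1,-0.25,0,0,0]'|grep -E "wrist|ee"
python3 -m jog '[0.6,-0.15,0,0,0,0,0,0,0,0]'|grep -E "wrist|ee"
```

```text
ee_pos: [0.4941, 0.1415, 0.0218]
wrist_force: [-16.8, 3.0, 12.4]
ee_pos: [0.4941, 0.1415, 0.0217]
wrist_force: [-16.2, 4.5, 12.3]
```

```bash
python3 -m jog '[-10,2.5,0,0,0, -12,2.5,0,0,0, 0,0,40,0,60, 0,0,40,8,60, 0,0,40,8,60, 0,0,40,8,60, 0,0,40,8,60, 0,0,40,8,60, 0,0,0,8,60, 0,0,0,8,60, 0,0,0,8,60, 0,0,0,0,60]'
python3 m.py | grep -A1 -E "red|brass"
```

```text
time: 7.0
ee_pos: [0.4766, 0.1455, 0.2624]
tcp_rot: [-0.423, 0.906, -0.0, 0.0]
wrist_force: [-0.0, 0.3, -0.4]
finger_gap: 0.0599
gripper_force: 0.0
top red 175 [285.5 173. ] box [[268.0, 173.0], [270.0, 166.0], [302.0, 174.0], [301.0, 181.0]]
   z 0.1985 [0.6515 0.0821]
--
top red 19 [304.1 186.4] box [[303.0, 184.0], [306.0, 184.0], [306.0, 189.0], [303.0, 189.0]]
   z 0.1985 [0.6252 0.0459]
--
top brass 52 [228.6 174.5] box [[223.0, 175.0], [231.0, 170.0], [234.0, 174.0], [226.0, 179.0]]
   z 0.1985 [0.6475 0.1922]
--
top brass 87 [274.7 194.4] box [[266.0, 190.0], [281.0, 188.0], [283.0, 198.0], [268.0, 200.0]]
   z 0.1985 [0.6088 0.1021]
--
top brass 15 [268.1 255.7] box [[266.0, 259.0], [268.0, 252.0], [270.0, 253.0], [268.0, 259.0]]
   z 0.1985 [0.4907 0.1119]
--
scene red 59 [440.8 233. ] box [[436.0, 229.0], [443.0, 227.0], [445.0, 238.0], [438.0, 239.0]]
   z 0.1985 [0.6358 0.1757]
--
scene red 85 [360.5 252. ] box [[355.0, 248.0], [363.0, 246.0], [366.0, 256.0], [358.0, 258.0]]
   z 0.1985 [0.6244 0.0485]
--
scene red 916 [400.1 350.3] box [[373.0, 345.0], [424.0, 337.0], [427.0, 355.0], [376.0, 364.0]]
   z 0.1985 [0.792  0.0144]
--
scene red 37 [457.4 370.4] box [[455.0, 365.0], [459.0, 365.0], [459.0, 374.0], [455.0, 374.0]]
   z 0.1985 [0.8451 0.0612]
--
scene brass 223 [370.5 262.9] box [[361.0, 257.0], [377.0, 253.0], [380.0, 268.0], [364.0, 272.0]]
   z 0.1985 [0.6488 0.0512]
--
scene brass 211 [395.2 276. ] box [[383.0, 280.0], [387.0, 265.0], [408.0, 270.0], [404.0, 286.0]]
   z 0.1985 [0.6839 0.07  ]
--
scene brass 222 [390.2 309.4] box [[378.0, 314.0], [381.0, 300.0], [402.0, 303.0], [400.0, 318.0]]
   z 0.1985 [0.732  0.0349]
```

```bash
python3 -m jog '[25.6,-5.9,0,0,60, 25.6,-5.9,0,0,60, 25.6,-5.9,0,0,60, 25.6,-5.9,0,0,60, 25.6,-5.9,0,0,60, 25.5,-6,0,0,60, 0,0,0,0,60, 0,0,0,0,60]'
python3 - <<'E'
from h import *
a=[]
for n in ("scene","wrist"):
    c=eyes.capture(n); a.append(c["img"][:,:,::-1])
o=np.vstack([a[0][150:390,240:560],a[1][::2,::2]]); cv2.imwrite("pics/over.png",o)
s=get_state(); print(s["q"],s["wrist_torque"])
E
```

```text
time: 8.1
ee_pos: [0.6297, 0.1102, 0.2622]
tcp_rot: [-0.423, 0.906, 0.0, -0.0]
wrist_force: [0.4, -0.1, -1.1]
finger_gap: 0.0602
gripper_force: 0.0
[ 5.01493758e-02  2.32088337e-01  1.43792348e+00  9.22597750e-05
  1.47186120e+00 -2.39426867e+00] [ 0.03480681  0.04093005 -0.01633912]
```

View pics/over.png

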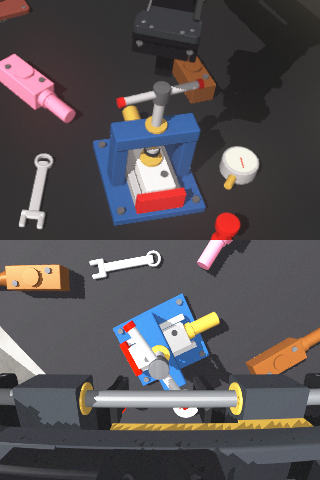

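The crops show the block seated against the red stop. In the wrist view the hub is at about (318,255). I'll compare projections to check the centring.

Run:
```python
from h import *
for n in ("scene","wrist"):
    c=eyes.capture(n); print(n,[np.round(proj(c,P),0).tolist() for P in ([.6297,.1102,.262],[.63,.11,.2105],[.636,.1735,.1985],[.6245,.047,.1985])])
    T=np.array(c["cam_to_world"]);print(T[:3,3].round(3),T[:3,2].round(3))
    if n=="wrist":
        save(c,"w2"); hsv=cv2.cvtColor(c["img"],cv2.COLOR_RGB2HSV); m=(((hsv[:,:,0]<6)|(hsv[:,:,0]>174))&(hsv[:,:,1]>170)&(hsv[:,:,2]>90)).astype(np.uint8)
        N,L,st,ce=cv2.connectedComponentsWithStats(m)
        for i in range(1,N):
            if st[i,4]>30: print(st[i],ce[i].round())
```

```text
scene [[406.0, 208.0], [401.0, 236.0], [440.0, 233.0], [360.0, 252.0]]
[ 1.1   -0.242  0.733] [-0.658  0.307 -0.688]
wrist [[320.0, 292.0], [320.0, 259.0], [374.0, 328.0], [260.0, 171.0]]
[0.586 0.058 0.425] [ 0.16   0.191 -0.969]
[245 161  26  23 298] [258. 172.]
[238 201  46  71 941] [260. 236.]
[244 335   7  10  31] [247. 340.]
```

View pics/w2.png

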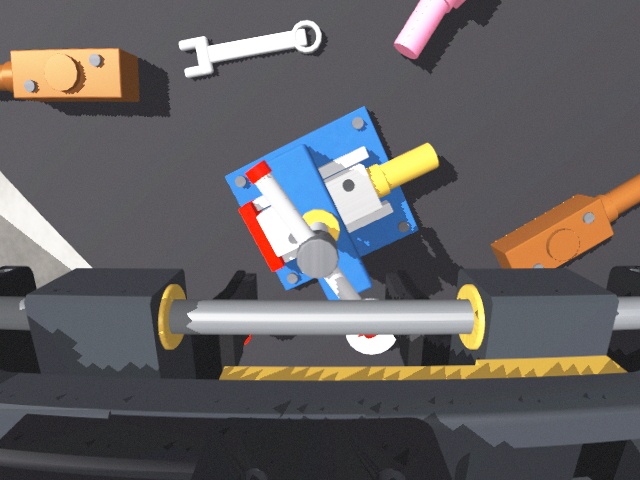

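Predicted and seen positions agree: hub (320,259) against (318,252), bar end (260,171) against (258,172). I'm centred to about 2 mm, so I'll lower astride the bar and start turning.

```bash
cat > t.py <<'E'
from h import *
s=get_state(); x,y,z,w=s["tcp_rot"]
F=np.array(s["wrist_force"]);T=np.array(s["wrist_torque"])
print("t",round(s["time"],2),"yaw",round(np.degrees(np.arctan2(y*y-x*x,2*x*y)),1),"pos",np.round(s["ee_pos"],4),"F",F.round(1),"Tz",T[2].round(3),"q6",round(np.degrees(s["q"][5]),1))
E
python3 -m jog '[0,0,-21,0,60, 0,0,-21,0,60, 0,0,-21,0,60, 0,0,-21,0,60, 0,0,0,0,60]' >/dev/null; python3 t.py
python3 -m jog '[0,0,0,-5,60, 0,0,0,-5,60, 0,0,0,-5,60, 0,0,0,-5,60]' >/dev/null; python3 t.py
python3 -m jog '[0,0,0,-5,60, 0,0,0,-5,60]' >/dev/null; python3 t.py
python3 -m jog '[0,0,-0.2,-5,60, 0,0,-0.2,-5,60]' >/dev/null; python3 t.py
python3 -m jog '[0,0,-0.2,-5,60, 0,0,-0.2,-5,60]' >/dev/null; python3 t.py
```

```text
t 8.93 yaw 140.1 pos [0.6286 0.1099 0.1751] F [-0.9 -0.9 -0.3] Tz 0.02 q6 -137.2
t 9.43 yaw 119.9 pos [0.6311 0.11   0.1796] F [-0.2  0.5  1.1] Tz -0.017 q6 -117.1
t 9.68 yaw 109.9 pos [0.6316 0.1101 0.1796] F [ 1.7  0.3 -1.9] Tz 0.403 q6 -107.1
t 9.93 yaw 99.9 pos [0.6317 0.11   0.1792] F [ 3.1  1.3 -1.5] Tz 0.386 q6 -97.1
t 10.18 yaw 89.9 pos [0.6319 0.11   0.1788] F [ 3.8  0.1 -2.7] Tz 0.428 q6 -87.1
```

Contact came at yaw about 111°, with a running torque of about 0.4 N m. The pad cannot touch before finger yaw reaches about -95°, so I'll run on to -80°.

```bash
python3 -m jog '[0,0,-0.4,-10,60, 0,0,-0.4,-10,60, 0,0,-0.4,-10,60, 0,0,-0.4,-10,60, 0,0,-0.4,-10,60, 0,0,-0.4,-10,60, 0,0,-0.4,-10,60, 0,0,-0.4,-10,60]'>/dev/null; python3 t.py
python3 -m jog '[0,0,-0.4,-10,60, 0,0,-0.4,-10,60, 0,0,-0.4,-10,60, 0,0,-0.4,-10,60, 0,0,-0.4,-10,60, 0,0,-0.4,-10,60, 0,0,-0.4,-10,60, 0,0,-0.4,-10,60, 0,0,-0.4,-10,60]'>/dev/null; python3 t.py
for i in 1; do python3 -m jog '[0,0,-0.2,-5,60, 0,0,-0.2,-5,60]'>/dev/null; python3 t.py; done
```

```text
t 11.18 yaw 9.7 pos [0.6325 0.1086 0.1756] F [ 5.9 -4.1 -2.9] Tz 0.384 q6 -6.9
t 12.3 yaw -80.3 pos [0.6311 0.108  0.1717] F [ 0.1 -6.3 -0.5] Tz 0.387 q6 83.1
t 12.55 yaw -90.1 pos [0.631  0.1081 0.1713] F [-0.3 -6.1  0.6] Tz 0.418 q6 92.9
```

```bash
python3 -m jog '[0,0,-0.2,-5,60, 0,0,-0.2,-5,60]'>/dev/null; python3 t.py
python3 -m jog '[0,0,-0.2,-5,60, 0,0,-0.2,-5,60]'>/dev/null; python3 t.py
python3 -m jog '[0,0,-0.2,-5,60, 0,0,-0.2,-5,60]'>/dev/null; python3 t.py
python3 -m jog '[0,0,-0.2,-5,60, 0,0,-0.2,-5,60]'>/dev/null; python3 t.py
python3 -m jog '[0,0,-0.2,-5,60, 0,0,-0.2,-5,60]'>/dev/null; python3 t.py
```

```text
t 12.8 yaw -100.1 pos [0.6308 0.1082 0.1708] F [-0.5 -5.8 -2. ] Tz 0.305 q6 102.9
t 13.05 yaw -110.1 pos [0.6307 0.1083 0.1704] F [-1.8 -5.3  0.1] Tz 0.391 q6 112.9
t 13.3 yaw -120.1 pos [0.6306 0.1084 0.17  ] F [-1.6 -4.5 -0.1] Tz 0.357 q6 122.9
t 13.55 yaw -130.1 pos [0.6305 0.1085 0.1696] F [-2.6 -5.1  0.6] Tz 0.394 q6 132.9
t 13.8 yaw -140.1 pos [0.6305 0.1087 0.1692] F [-1.4 -4.1 -0.2] Tz 0.364 q6 142.9
```

No touch yet after about 251° of handle travel. I'll back off, lift, wind back 180° and re-engage.

```bash
python3 -m jog '[0,0,0,8,60, 0,0,0,8,60, 0,0,0,8,60, 0,0,23,0,60, 0,0,23,0,60, 0,0,0,10,60, 0,0,0,10,60, 0,0,0,10,60, 0,0,0,10,60, 0,0,0,10,60, 0,0,0,10,60, 0,0,0,10,60, 0,0,0,10,60, 0,0,0,10,60]' >/dev/null; python3 t.py
python3 -m jog '[0,0,0,10,60, 0,0,0,10,60, 0,0,0,10,60, 0,0,0,10,60, 0,0,0,10,60, 0,0,0,10,60, 0,0,0,10,60, 0,0,0,10,60, 0,0,0,10,60, 0,0,0,0,60, 0,0,-23,0,60, 0,0,-23,0,60, 0,0,0,0,60]' >/dev/null; python3 t.py
python3 -m jog '[0,0,0,-8,60, 0,0,0,-8,60, 0,0,0,-8,60]' >/dev/null; python3 t.py
python3 -m jog '[0,0,-0.2,-5,60, 0,0,-0.2,-5,60]'>/dev/null; python3 t.py
python3 -m jog '[0,0,-0.2,-5,60, 0,0,-0.2,-5,60]'>/dev/null; python3 t.py
```

```text
t 15.55 yaw -25.6 pos [0.631  0.11   0.2156] F [-0.8 -0.1 -0.7] Tz 0.012 q6 28.4
t 17.18 yaw 63.9 pos [0.6291 0.1099 0.1666] F [-0.7 -0.1  0.2] Tz 0.016 q6 -61.0
t 17.55 yaw 39.7 pos [0.6318 0.1092 0.1705] F [ 3.2 -6.4 -2.4] Tz 0.378 q6 -36.8
t 17.8 yaw 29.8 pos [0.6319 0.109  0.1701] F [ 2.3 -3.8 -1.4] Tz 0.421 q6 -27.0
t 18.05 yaw 19.8 pos [0.6319 0.1089 0.1697] F [ 1.6 -4.5 -0.3] Tz 0.396 q6 -17.0
```

```bash
for n in 1; do
python3 -m jog '[0,0,-0.2,-5,60, 0,0,-0.2,-5,60]'>/dev/null; python3 t.py
python3 -m jog '[0,0,-0.2,-5,60, 0,0,-0.2,-5,60]'>/dev/null; python3 t.py
python3 -m jog '[0,0,-0.2,-5,60, 0,0,-0.2,-5,60]'>/dev/null; python3 t.py; done
```

```text
t 18.3 yaw 9.8 pos [0.6318 0.1089 0.1693] F [ 1.4 -3.  -0.8] Tz 0.409 q6 -7.0
t 18.55 yaw -0.2 pos [0.6318 0.1088 0.1689] F [ 1.5 -3.4 -0.7] Tz 0.419 q6 3.0
t 18.8 yaw -10.2 pos [0.6318 0.1087 0.1684] F [ 2.1 -4.4  0.1] Tz 0.343 q6 13.0
```

```bash
python3 -m jog '[0,0,-0.2,-5,60, 0,0,-0.2,-5,60]'>/dev/null; python3 t.py
python3 -m jog '[0,0,-0.2,-5,60, 0,0,-0.2,-5,60]'>/dev/null; python3 t.py
python3 -m jog '[0,0,-0.2,-5,60, 0,0,-0.2,-5,60]'>/dev/null; python3 t.py
```

```text
t 19.05 yaw -20.2 pos [0.6317 0.1087 0.168 ] F [ 1.  -4.7 -1. ] Tz 0.456 q6 23.0
t 19.3 yaw -30.2 pos [0.6317 0.1086 0.1677] F [ 0.9 -4.2 -0.8] Tz 0.5 q6 33.0
t 19.55 yaw -40.2 pos [0.6316 0.1086 0.1673] F [ 0.4 -4.6  0.7] Tz 0.612 q6 43.0
```

```bash
python3 -m jog '[0,0,-0.2,-5,60, 0,0,-0.2,-5,60]'>/dev/null; python3 t.py
python3 -m jog '[0,0,-0.2,-5,60]'>/dev/null; python3 t.py
```

```text
t 19.8 yaw -50.2 pos [0.6316 0.1086 0.167 ] F [ 0.5 -4.5  0.3] Tz 0.756 q6 53.0
t 19.93 yaw -55.2 pos [0.6315 0.1086 0.1668] F [-0.9 -4.9  0. ] Tz 0.701 q6 58.0
```

Torque is about 0.73 N m, roughly 1.8 times running, so the clamp is snug. I'll back off, lift clear and check.

```bash
python3 -m jog '[0,0,0,8,60, 0,0,0,8,60, 0,0,0,8,60, 0,0,25,0,60, 0,0,40,0,60, 0,0,40,0,60, -40,0,0,0,60, -50,0,0,0,60, -50,0,0,0,60, -50,0,0,0,60, 0,0,0,0,60]' ; python3 t.py
python3 - <<'E'
from h import *
a=[]
c=eyes.capture("scene");a.append(cv2.resize(c["img"][200:400,300:520,::-1],(440,400)))
c=eyes.capture("top");a.append(cv2.resize(c["img"][110:280,190:340,::-1],(353,400)))
cv2.imwrite("pics/end.png",np.hstack(a))
E
```

```text
time: 21.3
ee_pos: [0.4384, 0.1103, 0.2713]
tcp_rot: [0.87, 0.492, 0.001, 0.0]
wrist_force: [-0.2, 0.4, 0.2]
finger_gap: 0.0598
gripper_force: 0.0
t 21.3 yaw -31.0 pos [0.4384 0.1103 0.2713] F [-0.2  0.4  0.2] Tz -0.02 q6 35.1
```

View pics/end.png

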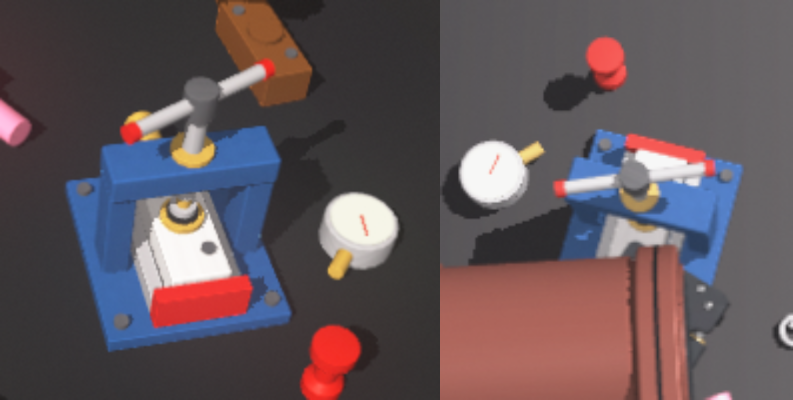

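The pad sits on the brass disc at (182,215), the block is against the red stop at (200,298), and the gauge and tap have not moved.

```bash
python3 -c "
from bench import bot; print(bot.hand_in())"
```

```text
the job is handed in; nothing more can be done
None
```

I slid the block home against the red stop and clamped it at about 0.73 N m, roughly 1.8 times the running torque; the robot was clear when I handed the job in at about 21 s, though no verdict came back.

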